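# Show the mould maker the broken tile and its mould

## Task

One of the tiles has come out with a corner broken off, and the mould maker wants to see which one and what it was pressed in. Point straight down at the middle of the tile with the missing corner, fingertips two to four centimetres above it, and stay there for two to three seconds; then point in the same way at the middle of the plaster mould with the square recess, stay there two to three seconds as well, and finish with the hand still pointing at it. Touch nothing at all, and do not lower the hand over the other tiles or the other mould, so that nobody is misled.

Things in the scene. Friction and masses are not known exactly. Their poses are not given: they have to be found in the camera images.
- broken_tile: the square tile with a missing corner: 80 x 80 mm; the corner at its own +x +y is cut off obliquely, 30 mm along each side. 12 mm thick plus 2 mm of raised pattern (top 14 mm above the table), biscuit-fired red clay, lying face up, loose on the table. Origin: centre of the underside; z up. The middle of the square is straight above the origin.
- broken_tile_mid (a point): the middle of the top of the broken tile, 14 mm above its underside; the place to point at; z up
- square_tile: whole square tile of the same clay, 80 x 80 mm, with all four corners: not to be pointed at. 12 mm thick plus 2 mm of raised pattern (top 14 mm above the table), biscuit-fired red clay, lying face up, loose on the table. Origin: centre of the underside; z up. 
- round_tile: whole round tile of the same clay, 80 mm across: not to be pointed at. 12 mm thick plus 2 mm of raised pattern (top 14 mm above the table), biscuit-fired red clay, lying face up, loose on the table. Origin: centre of the underside; z up. 
- square_mould: white plaster press mould, a block 120 x 120 x 35 mm, fixed, with a square recess 84 x 84 mm and 14 mm deep in its top. Origin: centre of the underside, on the table; z up
- square_mould_mid (a point): the middle of the square mould at the level of its rim, 35 mm above the table (over the recess); the place to point at; z up
- round_mould: white plaster press mould of the same block size, 120 x 120 x 35 mm, fixed, with a round recess 84 mm across and 14 mm deep: not to be pointed at. Origin: centre of the underside; z up
- brush_pot: bystander: white pot 76 mm across and 90 mm high holding brushes, 195 mm high in all, loose at the left side; origin: centre of the underside
- glaze_jar: bystander: jar 68 mm across, 90 mm high, loose at the right side; origin: centre of the underside
- flat_brush: bystander: brush lying at the far right, loose, its length along its x axis
- square_tile_mid (a point): the middle of the top of the whole square tile, 14 mm above its underside; keep away from here
- round_tile_mid (a point): the middle of the top of the round tile, 14 mm above its underside; keep away from here
- round_mould_mid (a point): the middle of the top of the round mould at the level of its rim, 35 mm above the table; keep away from here
Things that resemble listed ones, but are neither listed nor needed, are in the scene too. Leave any pink look-alike of the square_mould alone.

How it is judged (in metres and radians):
On the way, in this order (a step that is already met when the one before it is completed fails the run):
1. pointing down at the middle of the broken tile, for 1.5 s (horizontal distance between the grasp point and broken_tile_mid below 0.03 m and z of the grasp point in the frame of broken_tile_mid below 0.085 m and angle between the grasp point's own z axis and vertical above 2.53 rad), for 1.5 s.
2. pointing down at the middle of the square mould, for 1.5 s (horizontal distance between the grasp point and square_mould_mid below 0.03 m and z of the grasp point in the frame of square_mould_mid below 0.085 m and angle between the grasp point's own z axis and vertical above 2.53 rad), for 1.5 s.
At the end, for the whole second after the job is handed in: The hand still points down (tool within 35 degrees of straight down) at the square mould: TCP within 30 mm sideways of its middle and less than 85 mm above its rim (fingertips less than about 66 mm); all tiles, pot, jar and brush within 6 mm of where they started (all of step 2 and distance of each of broken_tile, square_tile, round_tile, brush_pot, glaze_jar, flat_brush from where it was at the start of the episode below 0.006 m); the robot touches nothing.
It fails at once if the hand or arm touches anything (contact force between any of the fingers, the arm and anything else above 0.3 N).
It fails at once if a tile is lifted (height (world z) of any of broken_tile, square_tile, round_tile above 0.01 m).
It fails at once if the hand is lowered over a wrong tile or the wrong mould (TCP within 30 mm sideways of its middle and less than 85 mm above its top) ((horizontal distance between the grasp point and square_tile_mid below 0.03 m and z of the grasp point in the frame of square_tile_mid below 0.085 m) or (horizontal distance between the grasp point and round_tile_mid below 0.03 m and z of the grasp point in the frame of round_tile_mid below 0.085 m) or (horizontal distance between the grasp point and round_mould_mid below 0.03 m and z of the grasp point in the frame of round_mould_mid below 0.085 m)).
It also fails if it takes over 43 s, if anything falls off the work surface, if the arm or the gripper's body presses on something with over 40 N, if the wrist force passes 120 N, or if a joint passes its speed limit or range.

## Robot

A 6-joint arm with a two-finger parallel gripper is mounted at the origin on the work surface. World frame = base frame: x ahead of the robot, y to its left, z up, the work surface at z = 0. Lengths are in m, angles in degrees, forces in N, time in s.
With the tool pointing down it reaches from about 0.25 to 0.725 m from the base axis. Payload 9.7 kg.
Tool frame: the origin (TCP) lies between the finger pads, 19 mm behind the fingertips; this is the grasp point; z points along the fingers, y is the line along which they close (so a half turn about z gives the same grasp; the last joint's range is limited). The gripper opens to 85 mm and grips with 20 to 120 N. Pads are 22 mm wide; open, the fingers measure 114 mm over their backs; the gripper's body (76 mm by 85 mm) begins 54 mm behind the grasp point. The pads swing forward as they close: fully open they stand 13 mm farther back than shut.
Start: joints at [-71.906, 4.979, 10.078, 95.1, 0, 90], TCP at [0.171, -0.523, 0.25] pointing down, gripper open.
Joint ranges: [-179.16, 179.16], [-48.56, 103.87], [-65.8, 70.77], [-126.05, 130.52], [-82.76, 87.17], [-180, 180]. Speed limits (degrees/s): [127.2, 127.2, 147.25, 180, 180, 180].

## Interface

Orientations are given as [roll, pitch, yaw] about the fixed x, y, z axes, in that order (R = Rz(yaw) Ry(pitch) Rx(roll)).
In Python, from workcell import * gives the robot as it stands.
- The arm moves only by the tool servo_tool, never from a script. Its argument "rows" is a list of rows, each an object with "offset": the shift along the tool's x, y, z as a fraction of full scale, a list of three; "yaw": the turn about the tool's z as a fraction of full scale; "claw": the closure, from 0 (fully open) to 1 (shut). A call has 1 to 12 rows; each row is the pose to reach, as a shift and turn from the pose commanded when the call began, along the tool's axes at that moment, turning the shorter way round; what a row does not reach only later rows make up. Full scale, the value 1, is 0.1 m for a shift and pi rad for a turn. A row lasts 1/8 s, in which the tool goes at most 62.5 mm and 10.7 degrees, less where a joint would pass 70% of its speed; a pose out of reach is approached as far as the arm can. A call with a number of a shift or a turn outside -1 to 1 is refused whole. A call with a gripper value outside its range is refused whole. The fingers move at their own pace and stop on an object; "squeeze" is the grip in N (left out, the last holds). Time passes only in rows, so rows that repeat a pose let the fingers close. It gives the time, the measured TCP pose, the force, the opening and the grip force at its end, in the units of the state.
- get_obs(): the state, without advancing time (a new reading comes with each control period).
- camera(name): name is "side" or "top" or "wrist"; returns (picture, depth): 480x640x3 uint8, red, green, blue; 480x640 float32, m along the optical axis (not along the pixel's ray), 0 where there is no reading.
- camera_info(name): a dict with "fx", "fy", "cx", "cy" (pixels), "dist" ([k1, k2, p1, p2, k3] as OpenCV has them; the pictures are not rectified), "cam_to_world" (4x4, takes a point from camera to world coordinates); the wrist camera has in their place "hand_eye" (4x4, takes a point from camera to tool coordinates, whose origin is the TCP and whose axes are the flange's). Camera axes: x right, y up, looking along -z (the intrinsics and any distortion apply to the point x, -y, -z); pixel columns grow to the right and rows downward; lengths in m; the calibration is good to about 2 mm. A picture is of the moment at which its call begins: read the wrist's pose just before it. camera_info takes no time and is no camera call.
- job_done(): hands the job in; it is judged then, once.
The state is a dict: "time": time; "q": joint angles; "qd": joint speeds; "joint_efforts": joint torques, N m; "ee_pos": TCP position; "tcp_rot": TCP orientation; "wrist_force": force on the tool from outside, world axes, zero at the start; "torque": the same for the moment, N m; "opening": finger opening in m; "grasp_force": force on a finger pad.
Only numpy, scipy, OpenCV 4.12 (cv2) and the standard library are available. Lean on these libraries where they do the work, as an engineer would, in place of code of your own. Each camera call takes 0.05 s, during which the arm holds its last target. There are 200 camera calls.

## Working session

There is one attempt and no reset: what is moved stays moved. The work goes in short steps, Python scripts to look and compute and a tool call to move; the robot and the scene stay as the last step left them, time stands still between calls to the robot, and variables do not carry over. Pictures are saved under pics/ and viewed, at most 10 in all, crops included, and the job is handed in when it is done.

Besides the shell and the picture viewer there is one more tool, called as name(argument=value, ...), one argument or row to a line, values as JSON. servo_tool: Moves the arm, as the interface text tells. Its arguments: {"type":"object","properties":{"rows":{"type":"array"},"squeeze":{"type":"number"}},"required":["rows"]}

```bash
mkdir -p pics; cat > h.py <<'E'
from workcell import *
import numpy as np, cv2
def ray(name,uv):
    i=camera_info(name); K=np.array([[i['fx'],0,i['cx']],[0,i['fy'],i['cy']],[0,0,1.]])
    p=cv2.undistortPoints(np.array(uv,float).reshape(-1,1,2),K,np.array(i['dist'],float)).reshape(-1,2)
    T=np.array(i['cam_to_world']); d=np.c_[p[:,0],-p[:,1],-np.ones(len(p))]@T[:3,:3].T
    return T[:3,3],d
def plane(name,uv,z):
    o,d=ray(name,uv); return o+d*((z-o[2])/d[:,2])[:,None]
E
python3 - <<'E'
from h import *
s=get_obs();print(s['time'],s['ee_pos'],s['tcp_rot'],s['opening'])
for n in('top','side'):
    c,d=camera(n);cv2.imwrite(f'pics/{n}.png',c[:,:,::-1]);np.save(n+'.npy',c);np.save(n+'d.npy',d)
    print(n,np.round(camera_info(n)['cam_to_world'],3).tolist())
E
```

```text
0.0 [ 0.17075456 -0.52260035  0.24930622] [-1.79925599e+02 -6.02281047e-05  1.80932073e+01] 0.08538952871581391
top [[0.006, 0.997, -0.079, 0.336], [-1.0, 0.006, 0.004, -0.083], [0.005, 0.079, 0.997, 1.634], [0.0, 0.0, 0.0, 1.0]]
side [[0.997, 0.062, -0.054, 0.359], [-0.082, 0.772, -0.63, -1.087], [0.002, 0.633, 0.774, 1.302], [0.0, 0.0, 0.0, 1.0]]
```

View pics/top.png

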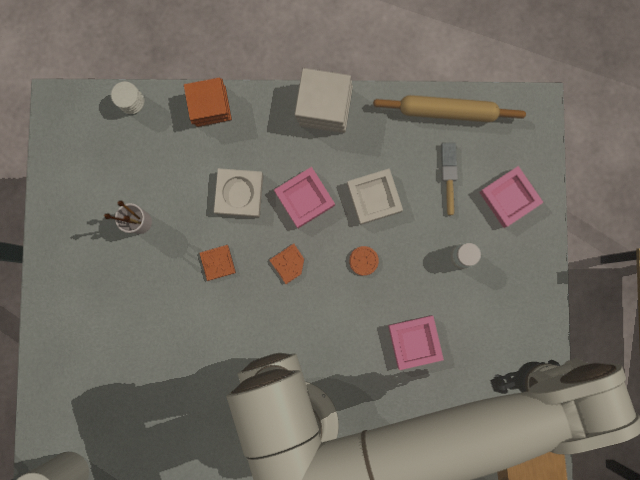

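View pics/side.png

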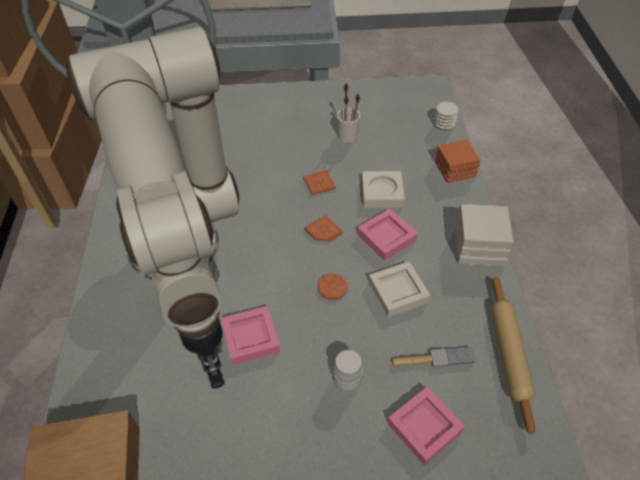

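The top view shows these candidates:
- **Tiles:** whole square (217,262), broken with a corner off at right (288,263), round (363,261).
- **White moulds:** round recess (238,192), square recess (375,196).
- **Pink look-alikes:** (304,198), (512,196), (415,343).

I choose the tile at (288,263) and the mould at (375,196). The side view agrees, with the tile at (323,229) and the mould at (399,288).

```bash
cat > m.py <<'E'
from h import *
seeds={'top':dict(broken=(288,263),square=(217,262),round=(363,261),sqm=(375,196),rdm=(238,192)),
'side':dict(broken=(323,229),square=(320,182),round=(333,287),sqm=(399,288),rdm=(383,188))}
for n in seeds:
    c=np.load(n+'.npy'); D=np.load(n+'d.npy'); hsv=cv2.cvtColor(c,cv2.COLOR_RGB2HSV); T=np.array(camera_info(n)['cam_to_world'])
    v,u=np.mgrid[0:480,0:640]; o,d=ray(n,np.c_[u.ravel(),v.ravel()].astype(float))
    P=(o+d*D.ravel()[:,None]).reshape(480,640,3)   # camera-frame z of d is -1, so depth scales it
    red=((hsv[...,0]<14)&(hsv[...,1]>130)&(hsv[...,2]>60))
    for k,(x,y) in seeds[n].items():
        tile=k in('broken','square','round'); h=.014 if tile else .035
        near=np.hypot(u-x,v-y)<45
        m=near&(red if tile else (abs(P[...,2]-.035)<.006)&(D>0))
        m=cv2.morphologyEx(m.astype(np.uint8),cv2.MORPH_OPEN,np.ones((2,2)))
        cs=cv2.findContours(m,cv2.RETR_EXTERNAL,cv2.CHAIN_APPROX_NONE)[0]
        ct=max([q for q in cs],key=cv2.contourArea).reshape(-1,2)
        p=plane(n,ct,h)[:,:2]; r=cv2.minAreaRect((p*1000).astype(np.float32))
        print(n,k,'rect mm',np.round(r[0],1),np.round(r[1],1),round(r[2]),'area',round(cv2.contourArea((p*1000).astype(np.float32))),'z med',np.round(np.median(P[...,2][m>0]),4))
c=np.load('top.npy')[150:300,190:410,::-1];cv2.imwrite('pics/crop.png',cv2.resize(c,None,fx=3.6,fy=3.6,interpolation=cv2.INTER_CUBIC))
E
python3 m.py
```

```text
top broken rect mm [426.2  12.5] [78.4 78.8] 34 area 5423 z med 0.0124
top square rect mm [427.9 207.9] [78.2 79.3] 16 area 5781 z med 0.0127
top round rect mm [ 435.6 -188.8] [73.3 73.3] 0 area 4404 z med 0.0128
top sqm rect mm [ 610.7 -217.8] [121. 121.] 18 area 13563 z med 0.0346
top rdm rect mm [618.7 152.1] [121.5 120.5] 86 area 12680 z med 0.0346
side broken rect mm [436.    4.8] [79.1 81.7] 35 area 5580 z med 0.0115
side square rect mm [438.6 199.7] [76.5 81.1] 16 area 5673 z med 0.012
side round rect mm [ 445.9 -194.9] [74.7 72.4] 85 area 4429 z med 0.0122
side sqm rect mm [ 619.2 -221.6] [122.6 122.6] 17 area 13949 z med 0.0338
side rdm rect mm [628.1 145.5] [122.8 120.4] 85 area 13704 z med 0.0337
```

View pics/crop.png

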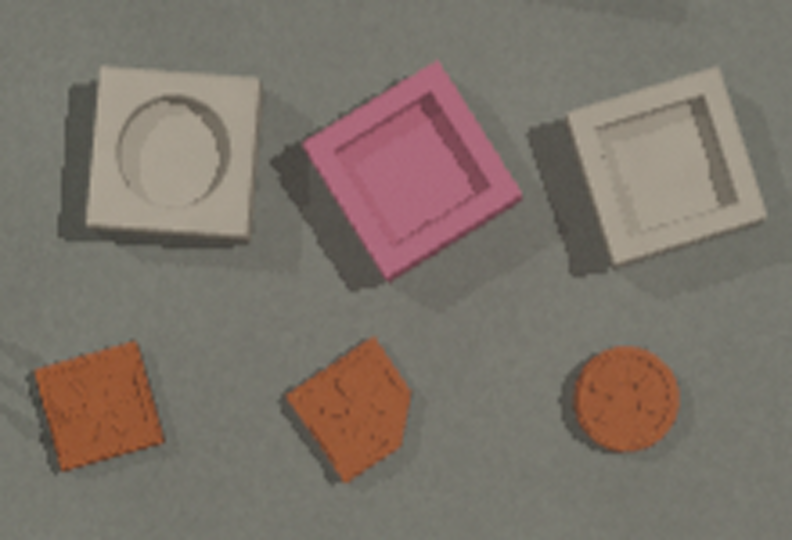

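The crop confirms the choice: the tile at (350,410) has its right corner cut, and the mould at (665,165) has the square recess. The two views differ by about 10 mm, so I'll start from the mean (tile 0.431, 0.009; mould 0.615, -0.220) and refine it with the wrist camera. I'll travel at z≈0.25 with the fingers nearly closed.

servo_tool(
  rows=[
    {"offset": [0.1,-0.1,0],"yaw": 0,"claw": 0.85},
    {"offset": [0.3,-0.3,0],"yaw": 0,"claw": 0.85},
    {"offset": [0.55,-0.55,0],"yaw": 0,"claw": 0.85},
    {"offset": [0.8,-0.8,0],"yaw": 0,"claw": 0.85},
    {"offset": [1,-1,0],"yaw": 0,"claw": 0.85},
  ],
)

```text
time: 0.72
ee_pos: [0.2354, -0.3948, 0.25]
tcp_rot: [180.0, -0.0, 18.1]
wrist_force: [0.3, 0.8, -0.3]
opening: 0.0129
grasp_force: 0.0
```

servo_tool(
  rows=[
    {"offset": [0.25,-0.25,0],"yaw": 0,"claw": 0.85},
    {"offset": [0.5,-0.5,0],"yaw": 0,"claw": 0.85},
    {"offset": [0.75,-0.75,0],"yaw": 0,"claw": 0.85},
    {"offset": [1,-1,0],"yaw": 0,"claw": 0.85},
  ],
)

```text
time: 1.23
ee_pos: [0.299, -0.2688, 0.2499]
tcp_rot: [180.0, -0.0, 18.1]
wrist_force: [-0.5, -1.0, 0.2]
opening: 0.0128
grasp_force: 0.0
```

servo_tool(
  rows=[
    {"offset": [0.25,-0.25,0],"yaw": 0,"claw": 0.85},
    {"offset": [0.5,-0.5,0],"yaw": 0,"claw": 0.85},
    {"offset": [0.75,-0.75,0],"yaw": 0,"claw": 0.85},
    {"offset": [1,-1,0],"yaw": 0,"claw": 0.85},
  ],
)

```text
time: 1.72
ee_pos: [0.3628, -0.1427, 0.25]
tcp_rot: [180.0, -0.0, 18.1]
wrist_force: [-0.1, -1.1, 0.5]
opening: 0.0129
grasp_force: 0.0
```

servo_tool(
  rows=[
    {"offset": [0.25,-0.25,0],"yaw": 0,"claw": 0.85},
    {"offset": [0.5,-0.55,0],"yaw": 0,"claw": 0.85},
    {"offset": [0.75,-0.8,0],"yaw": 0,"claw": 0.85},
    {"offset": [0.9,-1,0],"yaw": 0,"claw": 0.85},
    {"offset": [0.9,-1,0],"yaw": 0,"claw": 0.85},
    {"offset": [0.9,-1,0],"yaw": 0,"claw": 0.85},
  ],
)

```text
time: 2.48
ee_pos: [0.4168, -0.0215, 0.25]
tcp_rot: [180.0, 0.0, 18.1]
wrist_force: [0.2, 0.0, -0.2]
opening: 0.0126
grasp_force: 0.0
```

```bash
cat >> h.py <<'E'
from scipy.spatial.transform import Rotation as R
def look(fn):
    s=get_obs(); c,d=camera('wrist'); cv2.imwrite(fn,c[:,:,::-1])
    i=camera_info('wrist'); W=np.eye(4); W[:3,:3]=R.from_euler('xyz',s['tcp_rot'],degrees=True).as_matrix(); W[:3,3]=s['ee_pos']
    T=W@np.array(i['hand_eye']); K=np.array([[i['fx'],0,i['cx']],[0,i['fy'],i['cy']],[0,0,1.]])
    v,u=np.mgrid[0:480,0:640]; p=cv2.undistortPoints(np.c_[u.ravel(),v.ravel()].astype(float).reshape(-1,1,2),K,np.array(i['dist'],float)).reshape(-1,2)
    rays=(np.c_[p[:,0],-p[:,1],-np.ones(len(p))]@T[:3,:3].T).reshape(480,640,3)
    print(s['time'],np.round(s['ee_pos'],4),np.round(s['tcp_rot'],1),np.round(s['q'],1),s['opening'],np.round(s['wrist_force'],2))
    return s,c,d,T[:3,3],rays,W
E
python3 - <<'E'
from h import *
s,c,d,o,r,W=look('pics/w1.png')
hsv=cv2.cvtColor(c,cv2.COLOR_RGB2HSV)
m=((hsv[...,0]<14)&(hsv[...,1]>130)&(hsv[...,2]>50)).astype(np.uint8)
m=cv2.morphologyEx(m,cv2.MORPH_CLOSE,np.ones((5,5)))
for q in cv2.findContours(m,cv2.RETR_EXTERNAL,cv2.CHAIN_APPROX_NONE)[0]:
    if cv2.contourArea(q)<1500: continue
    q=q.reshape(-1,2); t=r[q[:,1],q[:,0]]; P=o+t*((.014-o[2])/t[:,2])[:,None]
    Q=(P[:,:2]*1000).astype(np.float32); mm=np.zeros_like(m); cv2.fillPoly(mm,[q],1)
    Z=(o[2]+r[...,2]*d)[(mm>0)&(d>0)]
    b=cv2.minAreaRect(Q); print('px',q.mean(0).round(),'rect',np.round(b[0],1),np.round(b[1],1),'area',cv2.contourArea(Q),'z',np.median(Z))
    g=np.array([b[0][0]/1000,b[0][1]/1000,.063]); print('tool shift',W[:3,:3].T@(g-s['ee_pos']))
E
```

```text
2.475 [ 0.4168 -0.0215  0.25  ] [180.    0.   18.1] [ -2.9 -13.   -6.9  96.1  -0.  158.9] 0.012607502110887868 [ 0.21  0.   -0.2 ]
px [100. 116.] rect [433.9 211. ] [77.3 78.5] area 5867.627019045642 z 0.01274818041575232
tool shift [ 0.08855799 -0.21563754  0.18694299]
```

View pics/w1.png

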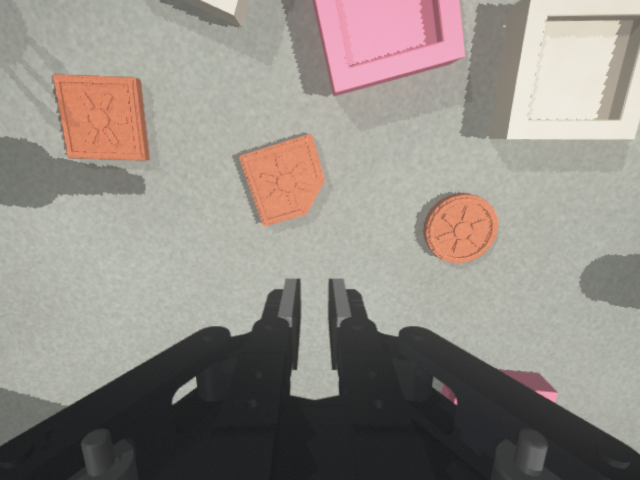

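The wrist view shows the broken tile at (285,180) with its lower-right corner cut, the whole square at (100,117), the round at (462,228), and the square mould at upper right (575,70). The broken tile was missed because its saturation is lower, so I'll loosen the mask.

```bash
cat > w.py <<'E'
from h import *
import sys
s,c,d,o,r,W=look(sys.argv[1])
hsv=cv2.cvtColor(c,cv2.COLOR_RGB2HSV)
m=((hsv[...,0]<14)&(hsv[...,1]>95)&(hsv[...,2]>50)).astype(np.uint8)
m=cv2.morphologyEx(m,cv2.MORPH_CLOSE,np.ones((5,5)))
def meas(m,h,tip):
  for q in cv2.findContours(m,cv2.RETR_EXTERNAL,cv2.CHAIN_APPROX_NONE)[0]:
    if cv2.contourArea(q)<1500: continue
    q=q.reshape(-1,2); t=r[q[:,1],q[:,0]]; P=o+t*((h-o[2])/t[:,2])[:,None]
    Q=(P[:,:2]*1000).astype(np.float32); mm=np.zeros_like(m); cv2.fillPoly(mm,[q],1)
    Z=(o[2]+r[...,2]*d)[(mm>0)&(d>0)]
    b=cv2.minAreaRect(Q); g=np.array([b[0][0]/1000,b[0][1]/1000,tip])
    print('px',q.mean(0).round(),'rect',np.round(b[0],1),np.round(b[1],1),'area',round(cv2.contourArea(Q)),'z',np.median(Z).round(4),'tool shift',(W[:3,:3].T@(g-s['ee_pos'])).round(4))
meas(m,.014,.063)
Z=o[2]+r[...,2]*d
print('moulds'); meas(cv2.morphologyEx(((abs(Z-.035)<.005)&(d>0)&(hsv[...,1]<80)).astype(np.uint8),cv2.MORPH_OPEN,np.ones((3,3))),.035,.084)
E
python3 w.py pics/w2.png
```

```text
2.525 [ 0.4169 -0.0218  0.25  ] [180.   -0.   18.1] [ -3.  -13.   -6.9  96.1  -0.  158.9] 0.01270321399044737 [-0.49  0.56  0.66]
px [460. 227.] rect [ 441.1 -183. ] [78.1 80.2] area 4879 z 0.0131 tool shift [-0.027   0.1607  0.1871]
px [282. 178.] rect [431.6  15.9] [79.3 79.3] area 5695 z 0.0128 tool shift [ 0.0258 -0.0313  0.187 ]
px [101. 117.] rect [434.1 209.4] [79.  83.4] area 6382 z 0.0127 tool shift [ 0.0882 -0.2144  0.187 ]
moulds
px [576.  71.] rect [ 612.  -213.5] [113.6 124.3] area 5581 z 0.0354 tool shift [0.126  0.2428 0.1661]
px [387.  46.] rect [592.4 -35.2] [ 74.5 119.6] area 3000 z 0.0354 tool shift [0.1627 0.0672 0.1661]
```

Wrist measurement: tile middle at (0.432, 0.016), 79×79 mm, top at z≈0.013. That is consistent with the other views and the given sizes. Moving above it, then lowering.

servo_tool(
  rows=[
    {"offset": [0.1,-0.12,0.2],"yaw": 0,"claw": 0.85},
    {"offset": [0.25,-0.3,0.5],"yaw": 0,"claw": 0.85},
    {"offset": [0.25,-0.3,0.8],"yaw": 0,"claw": 0.85},
    {"offset": [0.25,-0.3,1],"yaw": 0,"claw": 0.85},
    {"offset": [0.25,-0.3,1],"yaw": 0,"claw": 0.85},
    {"offset": [0.25,-0.3,1],"yaw": 0,"claw": 0.85},
  ],
)

```text
time: 3.32
ee_pos: [0.432, 0.0144, 0.151]
tcp_rot: [180.0, -0.1, 18.0]
wrist_force: [-0.8, 0.8, -0.1]
opening: 0.0131
grasp_force: 0.0
```

```bash
python3 w.py pics/w3.png
```

```text
3.325 [0.432  0.0144 0.151 ] [ 1.8e+02 -1.0e-01  1.8e+01] [  1.9 -12.1 -17.1  84.9   0.  163.9] 0.013107173405820672 [-0.82  0.75 -0.08]
px [540. 286.] rect [ 442.2 -180.2] [84.7 77.8] area 5139 z 0.0129 tool shift [-0.0508  0.1882  0.088 ]
px [309. 223.] rect [432.2  16.5] [80.2 79.3] area 5742 z 0.0128 tool shift [ 0.0007 -0.0019  0.088 ]
px [ 67. 144.] rect [434.4 209.4] [78.6 85.4] area 6446 z 0.0127 tool shift [ 0.0626 -0.1847  0.088 ]
moulds
px [465.  56.] rect [589.  -37.3] [ 67.5 120.5] area 2977 z 0.0355 tool shift [0.1332 0.0978 0.0672]
```

View pics/w3.png

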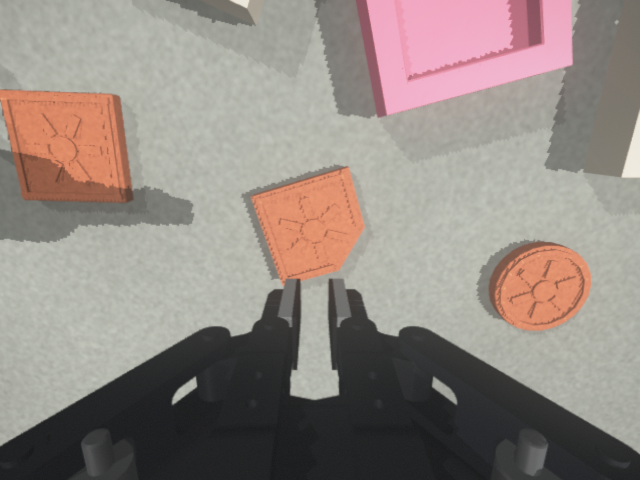

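The broken tile, pattern middle at (312,228), lies straight ahead of the fingertips and the remaining offset is 2 mm. Lowering and holding.

servo_tool(
  rows=[
    {"offset": [0,0,0.2],"yaw": 0,"claw": 0.85},
    {"offset": [0,0,0.45],"yaw": 0,"claw": 0.85},
    {"offset": [0,0,0.7],"yaw": 0,"claw": 0.85},
    {"offset": [0,0,0.85],"yaw": 0,"claw": 0.85},
    {"offset": [0,0,0.85],"yaw": 0,"claw": 0.85},
    {"offset": [0,0,0.85],"yaw": 0,"claw": 0.85},
    {"offset": [0,0,0.85],"yaw": 0,"claw": 0.85},
    {"offset": [0,0,0.85],"yaw": 0,"claw": 0.85},
    {"offset": [0,0,0.85],"yaw": 0,"claw": 0.85},
    {"offset": [0,0,0.85],"yaw": 0,"claw": 0.85},
    {"offset": [0,0,0.85],"yaw": 0,"claw": 0.85},
    {"offset": [0,0,0.85],"yaw": 0,"claw": 0.85},
  ],
)

```text
time: 4.88
ee_pos: [0.4317, 0.0148, 0.065]
tcp_rot: [-180.0, 0.0, 18.1]
wrist_force: [-0.4, 0.9, 0.1]
opening: 0.0126
grasp_force: 0.0
```

servo_tool(
  rows=[
    {"offset": [0,0,0],"yaw": 0,"claw": 0.85},
    {"offset": [0,0,0],"yaw": 0,"claw": 0.85},
    {"offset": [0,0,0],"yaw": 0,"claw": 0.85},
    {"offset": [0,0,0],"yaw": 0,"claw": 0.85},
    {"offset": [0,0,0],"yaw": 0,"claw": 0.85},
    {"offset": [0,0,0],"yaw": 0,"claw": 0.85},
    {"offset": [0,0,0],"yaw": 0,"claw": 0.85},
    {"offset": [0,0,0],"yaw": 0,"claw": 0.85},
    {"offset": [0,0,0],"yaw": 0,"claw": 0.85},
    {"offset": [0,0,0],"yaw": 0,"claw": 0.85},
    {"offset": [0,0,0],"yaw": 0,"claw": 0.85},
  ],
)

```text
time: 6.25
ee_pos: [0.4317, 0.0148, 0.065]
tcp_rot: [-180.0, -0.0, 18.1]
wrist_force: [0.4, -0.1, 0.3]
opening: 0.0128
grasp_force: 0.0
```

servo_tool(
  rows=[
    {"offset": [0,0,-0.2],"yaw": 0,"claw": 0.85},
    {"offset": [0,0,-0.5],"yaw": 0,"claw": 0.85},
    {"offset": [0,0,-0.8],"yaw": 0,"claw": 0.85},
    {"offset": [0,0,-1],"yaw": 0,"claw": 0.85},
  ],
)

```text
time: 6.75
ee_pos: [0.432, 0.0148, 0.1664]
tcp_rot: [180.0, -0.1, 18.1]
wrist_force: [0.3, 0.1, -0.4]
opening: 0.0129
grasp_force: 0.0
```

servo_tool(
  rows=[
    {"offset": [0.05,0.2,-0.1],"yaw": 0,"claw": 0.85},
    {"offset": [0.15,0.45,-0.3],"yaw": 0,"claw": 0.85},
    {"offset": [0.25,0.7,-0.5],"yaw": 0,"claw": 0.85},
    {"offset": [0.35,1,-0.5],"yaw": 0,"claw": 0.85},
  ],
)

```text
time: 7.25
ee_pos: [0.4972, -0.07, 0.2167]
tcp_rot: [179.9, -0.1, 18.1]
wrist_force: [-0.3, 0.2, -0.4]
opening: 0.0127
grasp_force: 0.0
```

servo_tool(
  rows=[
    {"offset": [0.1,0.25,0],"yaw": 0,"claw": 0.85},
    {"offset": [0.2,0.5,0],"yaw": 0,"claw": 0.85},
    {"offset": [0.3,0.75,0],"yaw": 0,"claw": 0.85},
    {"offset": [0.4,1,0],"yaw": 0,"claw": 0.85},
    {"offset": [0.4,1,0],"yaw": 0,"claw": 0.85},
    {"offset": [0.4,1,0],"yaw": 0,"claw": 0.85},
  ],
)

```text
time: 8.0
ee_pos: [0.5648, -0.1517, 0.2148]
tcp_rot: [-180.0, 0.0, 18.1]
wrist_force: [-0.3, 1.0, -0.3]
opening: 0.0131
grasp_force: 0.0
```

```bash
python3 w.py pics/w4.png
```

```text
8.0 [ 0.5648 -0.1517  0.2148] [-180.     0.    18.1] [-15.    9.3  10.9  91.7   0.  146.9] 0.013095935331782492 [-0.29  0.96 -0.27]
px [313. 323.] rect [ 445.7 -189.4] [81.4 35.8] area 2493 z 0.013 tool shift [-0.1249 -0.0011  0.1519]
px [122. 276.] rect [435.1  12.9] [80.4 85.6] area 6165 z 0.0125 tool shift [-0.0722 -0.1967  0.1519]
moulds
px [399. 181.] rect [ 615.3 -213.9] [120.6 120.5] area 14220 z 0.0338 tool shift [0.0288 0.0749 0.1308]
px [29. 62.] rect [613.6 111. ] [ 35.2 107.3] area 2660 z 0.035 tool shift [ 0.1279 -0.2345  0.1308]
```

View pics/w4.png

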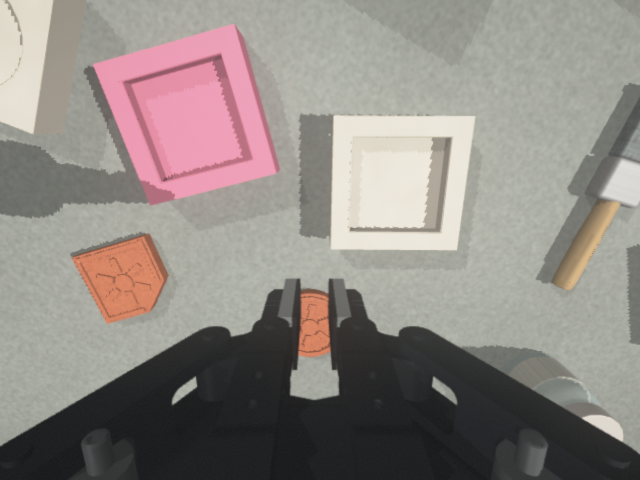

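The white mould with the square recess is at (399,183) and measures (0.615, -0.214), 120.5×120.6 mm, z 0.034, as expected. The pink look-alike (190,115) is clear of the way. Moving over the mould and lowering.

servo_tool(
  rows=[
    {"offset": [0.1,0.25,0],"yaw": 0,"claw": 0.85},
    {"offset": [0.2,0.5,0.1],"yaw": 0,"claw": 0.85},
    {"offset": [0.3,0.75,0.25],"yaw": 0,"claw": 0.85},
    {"offset": [0.3,0.75,0.4],"yaw": 0,"claw": 0.85},
    {"offset": [0.3,0.75,0.4],"yaw": 0,"claw": 0.85},
  ],
)

```text
time: 8.68
ee_pos: [0.616, -0.213, 0.1737]
tcp_rot: [-179.9, 0.1, 18.1]
wrist_force: [-0.2, -0.5, -0.1]
opening: 0.013
grasp_force: 0.0
```

servo_tool(
  rows=[
    {"offset": [0,0,0.2],"yaw": 0,"claw": 0.85},
    {"offset": [0,0,0.45],"yaw": 0,"claw": 0.85},
    {"offset": [0,0,0.7],"yaw": 0,"claw": 0.85},
    {"offset": [0,0,0.9],"yaw": 0,"claw": 0.85},
    {"offset": [0,0,0.9],"yaw": 0,"claw": 0.85},
    {"offset": [0,0,0.9],"yaw": 0,"claw": 0.85},
    {"offset": [0,0,0.9],"yaw": 0,"claw": 0.85},
    {"offset": [0,0,0.9],"yaw": 0,"claw": 0.85},
    {"offset": [0,0,0.9],"yaw": 0,"claw": 0.85},
    {"offset": [0,0,0.9],"yaw": 0,"claw": 0.85},
    {"offset": [0,0,0.9],"yaw": 0,"claw": 0.85},
    {"offset": [0,0,0.9],"yaw": 0,"claw": 0.85},
  ],
)

```text
time: 10.18
ee_pos: [0.617, -0.214, 0.085]
tcp_rot: [180.0, 0.0, 18.1]
wrist_force: [0.9, -0.1, 0.1]
opening: 0.013
grasp_force: 0.0
```

servo_tool(
  rows=[
    {"offset": [0,0,0],"yaw": 0,"claw": 0.85},
    {"offset": [0,0,0],"yaw": 0,"claw": 0.85},
    {"offset": [0,0,0],"yaw": 0,"claw": 0.85},
    {"offset": [0,0,0],"yaw": 0,"claw": 0.85},
    {"offset": [0,0,0],"yaw": 0,"claw": 0.85},
    {"offset": [0,0,0],"yaw": 0,"claw": 0.85},
    {"offset": [0,0,0],"yaw": 0,"claw": 0.85},
    {"offset": [0,0,0],"yaw": 0,"claw": 0.85},
    {"offset": [0,0,0],"yaw": 0,"claw": 0.85},
    {"offset": [0,0,0],"yaw": 0,"claw": 0.85},
    {"offset": [0,0,0],"yaw": 0,"claw": 0.85},
  ],
)

```text
time: 11.55
ee_pos: [0.617, -0.214, 0.085]
tcp_rot: [-180.0, -0.0, 18.1]
wrist_force: [-0.1, 0.1, -0.9]
opening: 0.0127
grasp_force: 0.0
```

```bash
python3 w.py pics/w5.png
```

```text
11.55 [ 0.617 -0.214  0.085] [-180.    -0.    18.1] [-19.1  19.    8.2  79.2   0.  142.8] 0.012667319457051046 [-0.12  0.08 -0.89]
moulds
px [315. 231.] rect [ 625.1 -210.3] [ 99.7 120.6] area 4904 z 0.0353 tool shift [ 0.0088 -0.001   0.001 ]
```

```bash
python3 -c "
from workcell import *
print(job_done())"
```

```text
the job is handed in; nothing more can be done
None
```

I pointed at the broken tile and then at the mould with the square recess for about 2.5 s each, fingertips about 3 cm above, with no sign of contact; the job is handed in with the hand still over the mould, but no verdict was returned.

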